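# Weigh down the mended medallion

### The job

The mended round green medallion must dry under weight. Gently stand the red-footed weight carrier upright on the middle of it, then lower the slotted discs over its stem one at a time, steel first, then brass, then copper, each lying flat on the one below and with its slot turned a quarter turn from the slot just beneath, so that none can slide off. Do not knock over the glue jar or the tin of punches, and let go of everything.

Things in the scene. Friction and masses are not known exactly. Their poses are not given: they have to be found in the camera images.
- carrier_mid (a point): loose weight carrier, upright on the bench: round red foot 68 mm across and 8 mm thick with a steel stem 10 mm thick rising from its middle, its top 8 mm tapering to a 3 mm tip; 64 mm tall in all. This point is on the stem's axis, half-way up (32 mm above the underside); z axis up. Pick it up by the stem
- steel_disc_mid (a point): loose dark grey steel slotted weight disc lying flat, 66 mm across, 14 mm thick; a 16 mm wide slot runs from its middle (a 16 mm round-ended hole for the stem) out through the rim on one side. This point is at the disc's centre, half-way up; its x axis points along the slot, out of the open end, its z axis up. Grip it across the slot (along its y axis), on the rim. It goes on first, flat on the red foot
- brass_disc_mid (a point): loose yellow brass slotted weight disc lying flat, 56 mm across, 14 mm thick; a 16 mm wide slot runs from its middle (a 16 mm round-ended hole for the stem) out through the rim on one side. This point is at the disc's centre, half-way up; its x axis points along the slot, out of the open end, its z axis up. Grip it across the slot (along its y axis), on the rim. It goes on second
- copper_disc_mid (a point): loose reddish copper slotted weight disc lying flat, 46 mm across, 14 mm thick; a 16 mm wide slot runs from its middle (a 16 mm round-ended hole for the stem) out through the rim on one side. This point is at the disc's centre, half-way up; its x axis points along the slot, out of the open end, its z axis up. Grip it across the slot (along its y axis), on the rim. It goes on last
- medallion_top (a point): the mended medallion, a flat round green piece 88 mm across with thin yellow glue lines, fixed in the middle of a pale wooden board 100 x 100 mm; this point is the centre of its top face, 20 mm above the bench; z axis up. The carrier goes here
- tile_top (a point): another mended piece, not for this job: a square terracotta tile 84 mm wide, fixed on a pale wooden board 100 x 100 mm of its own; this point is the centre of its top face, 20 mm above the bench
- glue_jar: loose amber glue jar with a black lid, 36 mm across, 60 mm tall, standing; origin at the centre of its underside. Leave it standing
- punch_tin: loose aluminium tin of punches with wooden, blue and dark handles, 36 mm across, 82 mm tall with the handles, standing; origin at the centre of its underside. Leave it standing
There are look-alikes about, which are no part of the job. Of the things that look like the part that bears carrier_mid, the middle-sized one is meant.

How it is judged:
On the way, in this order (a step that is already met when the one before it is completed fails the run):
1. the carrier stands upright on the middle of the medallion (horizontal distance between carrier_mid and medallion_top below 0.012 m and z of carrier_mid in the frame of medallion_top between 0.028 and 0.036 m and angle between carrier_mid's own z axis and vertical below 0.1 rad), for 0.2 s.
2. the steel disc lies on the carrier's foot (all of step 1 and horizontal distance between steel_disc_mid and carrier_mid below 0.008 m and z of steel_disc_mid in the frame of carrier_mid between -0.021 and -0.013 m and angle between steel_disc_mid's own z axis and vertical below 0.1 rad), for 0.2 s.
3. the brass disc lies on the steel disc, slots crossed (all of step 2 and horizontal distance between brass_disc_mid and carrier_mid below 0.008 m and z of brass_disc_mid in the frame of carrier_mid between -0.007 and 0.001 m and angle between brass_disc_mid's own z axis and vertical below 0.1 rad and angle between the x axis of brass_disc_mid and the x axis of steel_disc_mid, either way round above 1.05 rad), for 0.2 s.
4. the copper disc lies on the brass disc, slots crossed (all of step 3 and horizontal distance between copper_disc_mid and carrier_mid below 0.008 m and z of copper_disc_mid in the frame of carrier_mid between 0.007 and 0.015 m and angle between copper_disc_mid's own z axis and vertical below 0.1 rad and angle between the x axis of copper_disc_mid and the x axis of brass_disc_mid, either way round above 1.05 rad), for 0.2 s.
At the end, for the whole second after the job is handed in: Carrier upright on the medallion within 12 mm of its middle; steel, brass, copper discs flat on it in that order from below, within 8 mm of the stem axis and 4 mm of their heights; each slot 60 to 120 degrees from the one directly beneath; all released and at rest (all of step 4 and linear speed of each of carrier, steel_disc, brass_disc, copper_disc below 0.02 m/s); the robot touches nothing.
It fails at once if the glue jar is knocked over (angle between glue_jar's own z axis and vertical above 0.5 rad).
It fails at once if the tin of punches is knocked over (angle between punch_tin's own z axis and vertical above 0.5 rad).
It fails at once if the carrier or the load is slammed on the medallion (over 60 N) (contact force between medallion and anything else above 60 N).
It also fails if it takes over 136 s, if anything falls off the work surface, if the arm or the gripper's body presses on something with over 40 N, if the wrist force passes 120 N, or if a joint passes its speed limit or range.

### The arm

A 6-joint arm with a two-finger parallel gripper is mounted at the origin on the work surface. World frame = base frame: x ahead of the robot, y to its left, z up, the work surface at z = 0. Lengths are in m, angles in rad, forces in N, time in s.
With the tool pointing down it reaches from about 0.35 to 1 m from the base axis. Payload 7.1 kg.
Tool frame: the origin (TCP) lies between the finger pads; the fingertips stand 22 mm ahead of it and the grasp point (between the pads) lies 3 mm ahead of it; x points along the fingers, y is the direction in which the jaws open and shut, and the axes are right-handed (so a half turn about x gives the same grasp; the last joint's range is limited). The gripper opens to 85 mm and grips with 20 to 120 N. Pads are 22 mm wide; open, the fingers measure 114 mm over their backs; the gripper's body (76 mm by 85 mm) begins 54 mm behind the grasp point. The pads swing forward as they close: fully open they stand 13 mm farther back than shut.
Start: joints at [1.303, 0.423, 1.63, -0, 1.089, -0.019], TCP at [0.154, 0.606, 0.253] pointing down, gripper open.
Joint ranges: [-3, 3], [-0.9, 2.11], [0.09, 2.58], [-1.31, 4.45], [0.11, 2.69], [-2.54, 2.54]. Speed limits (rad/s): [2.39, 2.39, 3.01, 3.14, 3.14, 3.14].

### API

Orientations are given as a rotation vector (axis times angle).
In Python, from rig import manip gives the robot as it stands. The module is installed in compiled form; this text tells all that it offers. Calls block until the motion is done:
- manip.move_to(position, orientation): joint-space move of the TCP to a pose.
- manip.servo_line(position, orientation=None, rate=0.15): straight line of the TCP; orientation=None keeps the orientation; rate is the mean speed in m/s.
- manip.set_joints(angles): joint-space move.
- manip.command_gripper(opening, f_grip=None): finger opening in m; f_grip is the grip in N (None keeps the last); returns when the fingers have stopped.
- manip.hold(seconds).
- manip.solve_ik(position, orientation): joint angles nearest the present ones, or None.
- manip.camera(name): name is "side" or "top" or "wrist"; returns a dict with "image" (384x512x3 uint8, red, green, blue), "fx", "fy", "cx", "cy" (pixels), "k1" (the pictures are not rectified: a ray, as slopes to the right and down, at radius r is drawn at 1 + k1 r^2 times it, then the intrinsics apply), "cam_to_world" (4x4, takes a point from camera to world coordinates); the wrist camera has in their place "mount" (4x4, takes a point from camera to tool coordinates, whose origin is the TCP and whose axes are the tool frame's). Camera axes: x right, y down, z forward; pixel columns grow to the right and rows downward; lengths in m; the calibration is good to about 2 mm. A picture is of the moment at which its call begins: read the wrist's pose just before it. There is no depth.
A pose or a line that the arm cannot do raises manip.IKError and nothing moves.
- manip.sign_off(): hands the job in, once; it reports no verdict.
Readings, each from a call of its own:
- manip.get_time(): time.
- manip.get_joint_positions(): joint angles.
- manip.get_joint_vel(): joint speeds.
- manip.get_tau(): joint torques, N m.
- manip.get_position(): TCP position.
- manip.get_ee_rot(): TCP orientation.
- manip.get_contact_force(): force on the tool from outside, world axes, zero at the start.
- manip.get_torque(): the same for the moment, N m.
- manip.get_width(): finger opening in m.
Only numpy, scipy, OpenCV 4.12 (cv2) and the standard library are available. Lean on these libraries where they do the work, as an engineer would, in place of code of your own. Each camera call takes 0.05 s, during which the arm holds its last target.

## Working session

There is one attempt and no reset: what is moved stays moved. The work goes in short steps, each a Python script; the robot and the scene stay as the last script left them, time stands still between calls to the robot, and variables do not carry over. Pictures are saved under pics/ and viewed, and the job is handed in when it is done.

```bash
mkdir -p pics
cat > h.py <<'E'
import numpy as np, cv2
from rig import manip
from scipy.spatial.transform import Rotation as R
def snap(name,fn):
    d=manip.camera(name); cv2.imwrite('pics/'+fn,cv2.cvtColor(d['image'],cv2.COLOR_RGB2BGR)); return d
E
python3 - <<'E'
from h import *
for n in('top','side','wrist'):
    p=manip.get_position();r=manip.get_ee_rot()
    d=snap(n,n+'0.png')
    print(n,{k:np.round(v,4).tolist() if not np.isscalar(v) else v for k,v in d.items() if k!='image'})
    print(p,r)
print(manip.get_time())
E
```

```text
top {'fx': 454.2530263597162, 'fy': 454.2530263597162, 'cx': 256.40285868854517, 'cy': 197.35491829587966, 'k1': 0.03660717821237413, 'cam_to_world': [[-0.019, -0.9938, 0.1094, 0.5063], [-0.9998, 0.0188, -0.0027, -0.0245], [0.0006, -0.1094, -0.994, 1.0226], [0.0, 0.0, 0.0, 1.0]]}
[0.1537421  0.60528124 0.25255311] [ 0.19414902  1.56217718 -0.19648191]
side {'fx': 478.141862885762, 'fy': 478.141862885762, 'cx': 252.44776674780314, 'cy': 185.5300753198847, 'k1': -0.18892576887703577, 'cam_to_world': [[0.7018, -0.4419, 0.5587, -0.1147], [-0.7124, -0.4355, 0.5504, -0.7607], [0.0001, -0.7842, -0.6205, 0.8907], [0.0, 0.0, 0.0, 1.0]]}
[0.15375729 0.60526289 0.25254061] [ 0.19417439  1.562183   -0.19655534]
wrist {'fx': 270.81024155696167, 'fy': 270.81024155696167, 'cx': 250.37588578796243, 'cy': 192.59303459362812, 'k1': -0.039870610259564614, 'mount': [[-0.0003, -0.2707, 0.9627, -0.1208], [1.0, -0.0002, 0.0002, 0.0002], [0.0001, 0.9627, 0.2707, -0.0689], [0.0, 0.0, 0.0, 1.0]]}
[0.1537472  0.60531536 0.25262978] [ 0.19419053  1.5621595  -0.19638232]
0.15
```

View pics/top0.png

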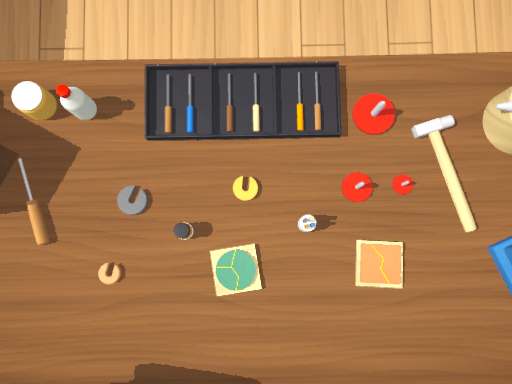

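View pics/side0.png

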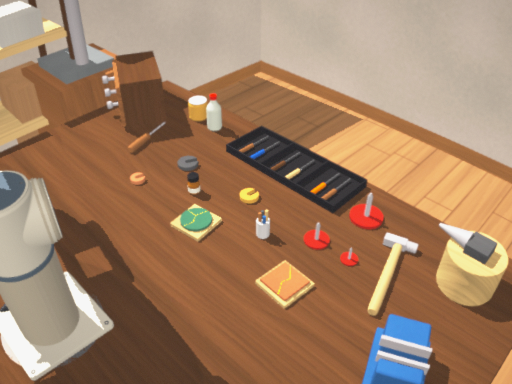

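The top view shows the middle carrier at (357,187), with a larger one at (374,114) and a smaller at (403,184). Steel is at (132,200), brass (245,188), copper (110,273), the medallion (236,270), the tile (380,264), the jar (183,231) and the tin (307,223).

```bash
cat >> h.py <<'E'
def ray(d,uv,T=None):
    T=d['cam_to_world'] if T is None else T
    K=np.array([[d['fx'],0,d['cx']],[0,d['fy'],d['cy']],[0,0,1]])
    p=cv2.undistortPoints(np.array(uv,float).reshape(-1,1,2),K,np.array([d['k1'],0,0,0,0.])).reshape(-1,2)
    v=np.c_[p,np.ones(len(p))]@T[:3,:3].T
    return T[:3,3],v
def onz(d,uv,z,T=None):
    o,v=ray(d,uv,T); return o+v*((z-o[2])/v[:,2])[:,None]
def proj(d,P,T=None):
    T=d['cam_to_world'] if T is None else T
    q=(np.atleast_2d(P)-T[:3,3])@T[:3,:3]
    s=q[:,:2]/q[:,2:]; s=s*(1+d['k1']*(s**2).sum(1))[:,None]
    return s*[d['fx'],d['fy']]+[d['cx'],d['cy']]
def wristT(d,p,r):
    T=np.eye(4);T[:3,:3]=R.from_rotvec(r).as_matrix();T[:3,3]=p
    return T@d['mount']
E
python3 - <<'E'
from h import *
d=manip.camera('top');im=d['image']
cv2.imwrite('pics/crop0.png',cv2.resize(cv2.cvtColor(im[150:310,80:290],cv2.COLOR_RGB2BGR),None,fx=3.7,fy=3.7,interpolation=cv2.INTER_CUBIC))
hsv=cv2.cvtColor(im,cv2.COLOR_RGB2HSV)
for n,(u,v) in dict(steel=(122,203),brass=(238,190),copper=(103,275),green=(225,262),tile=(370,255),red=(350,192),redL=(362,120),redS=(398,189),jar=(183,231),wood=(200,170)).items(): print(n,hsv[v,u],onz(d,[(u,v)],.014).round(3))
def comp(mask,uv,z,n):
    k,l,s,c=cv2.connectedComponentsWithStats(mask.astype(np.uint8))
    i=l[uv[1],uv[0]]
    cs,_=cv2.findContours((l==i).astype(np.uint8),0,2)
    q=max(cs,key=cv2.contourArea)
    hull=cv2.convexHull(q).reshape(-1,2)
    P=onz(d,hull,z)[:,:2]
    (cx,cy),r=cv2.minEnclosingCircle(P.astype(np.float32))
    print(n,s[i],'cen',round(cx,4),round(cy,4),'diam',round(2*r,4))
H,S,V=[hsv[...,i].astype(int) for i in range(3)]
red=((H<6)|(H>174))&(S>200)&(V>120)
for n,uv in dict(redM=(350,192),redL=(362,120),redS=(398,189)).items(): comp(red,uv,.008,n)
comp((H>22)&(H<35)&(S>150)&(V>120),(238,190),.014,'brass')
comp((H>55)&(H<100)&(S>60),(225,262),.02,'green')
comp((S<80)&(V>50),(122,203),.014,'steel')
E
```

```text
steel [150   2 160] [[0.61  0.272 0.014]]
brass [ 28 144 255] [[0.635 0.014 0.014]]
copper [ 18 107 255] [[0.453 0.311 0.014]]
green [ 76 101 199] [[0.476 0.044 0.014]]
tile [ 15 141 255] [[ 0.485 -0.274  0.014]]
red [  3 221 255] [[ 0.625 -0.236  0.014]]
redL [  3 220 255] [[ 0.789 -0.27   0.014]]
redS [  2 215 255] [[ 0.63  -0.343  0.014]]
jar [132  14  94] [[0.545 0.137 0.014]]
wood [ 13 146 171] [[0.681 0.098 0.014]]
redM [342 172  30  30 635] cen 0.6385 -0.2527 diam 0.0681
redL [ 353   94   42   40 1183] cen 0.8057 -0.2978 diam 0.096
redS [392 175  21  19 269] cen 0.6416 -0.3551 diam 0.0455
brass [     0      0    512    384 196384] cen 0.6832 -0.0268 diam 1.4134
green [ 216  250   40   40 1167] cen 0.4591 0.0217 diam 0.0863
steel [117 185  31  30 644] cen 0.6167 0.25 diam 0.069
```

View pics/crop0.png

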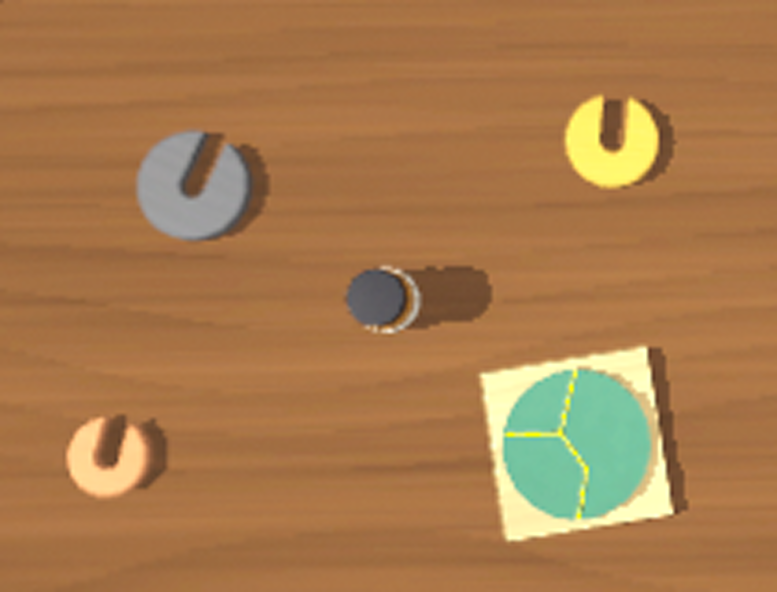

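```bash
cat >> h.py <<'E'
def ori(psi):
    c,s=np.cos(psi),np.sin(psi)
    return R.from_matrix(np.array([[0,c,s],[0,s,-c],[-1,0,0]])).as_rotvec()
def wsnap(fn):
    p=manip.get_position();r=manip.get_ee_rot();d=snap('wrist',fn)
    d['cam_to_world']=wristT(d,p,r);return d
E
python3 - <<'E'
from h import *
M=R.from_rotvec(manip.get_ee_rot()).as_matrix();print(M.round(2))
for n,p in dict(car=(.6385,-.2527,.2),med=(.459,.022,.2),steel=(.617,.25,.2),brass=(.642,.002,.2),cop=(.455,.302,.2)).items():
    for a in range(-180,180,45):
        q=manip.solve_ik(p,ori(np.radians(a)))
        print(n,a,None if q is None else (q[0].round(2),np.round(q[5],2)),end=';')
    print()
d=manip.camera('top')
for n,uv,z in (('jar',(182.5,231),.06),('tin',(307,223),.05),('cop',(110,273),.014)): print(n,onz(d,[uv],z))
manip.move_to((.6385,-.2527,.2),ori(np.pi)) if 0 else None
E
```

```text
[[-0.    0.25  0.97]
 [-0.    0.97 -0.25]
 [-1.   -0.   -0.  ]]
car -180 None;car -135 (np.float64(-0.39), np.float64(1.96));car -90 (np.float64(-0.39), np.float64(1.18));car -45 (np.float64(-0.39), np.float64(0.39));car 0 (np.float64(-0.39), np.float64(-0.39));car 45 (np.float64(-0.39), np.float64(-1.18));car 90 (np.float64(-0.39), np.float64(-1.96));car 135 None;
med -180 None;med -135 (np.float64(0.02), np.float64(2.38));med -90 (np.float64(0.02), np.float64(1.59));med -45 (np.float64(0.02), np.float64(0.81));med 0 (np.float64(0.02), np.float64(0.02));med 45 (np.float64(0.02), np.float64(-0.76));med 90 (np.float64(0.02), np.float64(-1.55));med 135 (np.float64(0.02), np.float64(-2.33));
steel -180 None;steel -135 None;steel -90 (np.float64(0.37), np.float64(1.94));steel -45 (np.float64(0.37), np.float64(1.15));steel 0 (np.float64(0.37), np.float64(0.37));steel 45 (np.float64(0.37), np.float64(-0.42));steel 90 (np.float64(0.37), np.float64(-1.2));steel 135 (np.float64(0.37), np.float64(-1.99));
brass -180 None;brass -135 (np.float64(-0.02), np.float64(2.34));brass -90 (np.float64(-0.02), np.float64(1.56));brass -45 (np.float64(-0.02), np.float64(0.77));brass 0 (np.float64(-0.02), np.float64(-0.02));brass 45 (np.float64(-0.02), np.float64(-0.8));brass 90 (np.float64(-0.02), np.float64(-1.59));brass 135 (np.float64(-0.02), np.float64(-2.37));
cop -180 None;cop -135 None;cop -90 (np.float64(0.56), np.float64(2.13));cop -45 (np.float64(0.56), np.float64(1.35));cop 0 (np.float64(0.56), np.float64(0.56));cop 45 (np.float64(0.56), np.float64(-0.22));cop 90 (np.float64(0.56), np.float64(-1.01));cop 135 (np.float64(0.56), np.float64(-1.79));
jar [[0.54367951 0.13030258 0.06      ]]
tin [[ 0.55605164 -0.13433574  0.05      ]]
cop [[0.4572194  0.29545595 0.014     ]]
```

Run:
```python
from h import *
manip.move_to((.6385,-.2527,.18),ori(0.))
d=wsnap('w1.png');print(manip.get_time(),manip.get_position())
print(proj(d,[[.6385,-.2527,.008],[.6385,-.2527,.064]]))
```

```text
3.7417 [ 0.63876687 -0.25196003  0.18005883]
[[250.32330248 181.59722907]
 [250.31274379 195.81557565]]
```

View pics/w1.png

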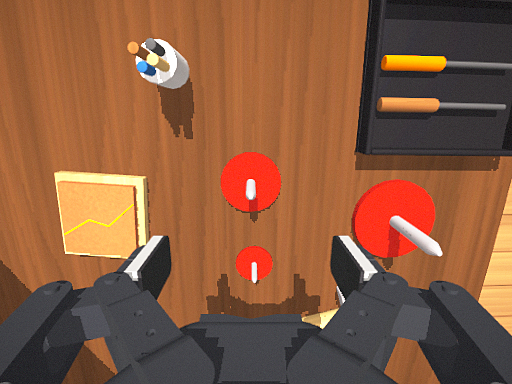

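The wrist view shows the middle carrier's foot centred at about (251,182) with the stem tip near (250,197). This agrees with the prediction. Next I'll fit it precisely.

```bash
cat >> h.py <<'E'
from scipy.optimize import minimize
def render(d,polys,box,s=4):
    x0,y0,x1,y1=box
    m=np.zeros(((y1-y0)*s,(x1-x0)*s),np.uint8)
    for P,val in polys:
        q=(proj(d,P)-[x0,y0]+.5)*s-.5
        cv2.fillPoly(m,[np.round(q*16).astype(np.int32)],val,shift=4)
    return cv2.resize(m.astype(np.float32),(x1-x0,y1-y0),interpolation=cv2.INTER_AREA)
def fit(d,mask,f,x0,box,steps):
    """maximise overlap of mask with silhouette f(params)->[(poly,val)]"""
    X0,Y0,X1,Y1=box; t=mask[Y0:Y1,X0:X1].astype(np.float32)
    c=lambda x: np.abs(render(d,f(x),box)-t).sum()
    S=np.vstack([x0]+[np.array(x0)+np.eye(len(x0))[i]*steps[i] for i in range(len(x0))])
    r=minimize(c,x0,method='Nelder-Mead',options=dict(initial_simplex=S,xatol=1e-4,fatol=.05))
    return r.x,r.fun,t.sum()
def circ(x,y,z,r,n=90):
    a=np.linspace(0,2*np.pi,n,endpoint=False);return np.c_[x+r*np.cos(a),y+r*np.sin(a),np.full(n,z)]
def hull3(d,A):  # convex silhouette of points -> polygon in image handled by proj
    h=cv2.convexHull(proj(d,A).astype(np.float32),returnPoints=False).ravel();return A[h]
def footmodel(d,zb=0.):
    return lambda x:[(hull3(d,np.r_[circ(x[0],x[1],zb,.034),circ(x[0],x[1],zb+.008,.034)]),1)]
def slot(x,y,z,a,R_):
    # rounded slot polygon, hole radius 8mm, running out along angle a
    b=np.linspace(np.pi/2,3*np.pi/2,20);u=np.r_[.008*np.cos(b),R_+.004,R_+.004];v=np.r_[.008*np.sin(b),-.008,.008]
    c,s=np.cos(a),np.sin(a);return np.c_[x+c*u-s*v,y+s*u+c*v,np.full(len(u),z)]
def discmodel(d,R_,zb):
    # silhouette minus the slot as seen on the top face (walls in slot counted as hole at top, shrunk by bottom)
    def f(x):
        return [(hull3(d,np.r_[circ(x[0],x[1],zb,R_),circ(x[0],x[1],zb+.014,R_)]),1),(slot(x[0],x[1],zb+.014,x[2],R_),0)]
    return f
def hsvm(d):
    h=cv2.cvtColor(d['image'],cv2.COLOR_RGB2HSV).astype(int);return h[...,0],h[...,1],h[...,2]
def overlay(d,polys,box,fn,s=5):
    x0,y0,x1,y1=box
    im=cv2.resize(cv2.cvtColor(d['image'][y0:y1,x0:x1],cv2.COLOR_RGB2BGR),None,fx=s,fy=s,interpolation=cv2.INTER_NEAREST)
    for P,val in polys:
        q=(proj(d,P)-[x0,y0]+.5)*s-.5
        cv2.polylines(im,[np.round(q).astype(int)],True,(255,0,255) if val else (0,255,0),1)
    cv2.imwrite('pics/'+fn,im)
E
python3 - <<'E'
from h import *
d=wsnap('w1b.png');H,S,V=hsvm(d);box=(205,135,300,230)
red=(((H<8)|(H>172))&(S>170)&(V>90)).astype(np.uint8)
k,l,s,c=cv2.connectedComponentsWithStats(red);m=(l==l[170,240]).astype(np.uint8)
cs,_=cv2.findContours(m,0,2);m[:]=0;cv2.fillPoly(m,[cv2.convexHull(max(cs,key=cv2.contourArea))],1)
x,f,t=fit(d,m,footmodel(d),[.6385,-.2527],box,[.003,.003]);print(x,f,t)
overlay(d,footmodel(d)(x)+[(circ(*x,.064,.0015),1),(circ(*x,.056,.005),1)],box,'o1.png')
E
```

```text
[ 0.63836946 -0.25392683] 48.25 2912.0
```

View pics/o1.png

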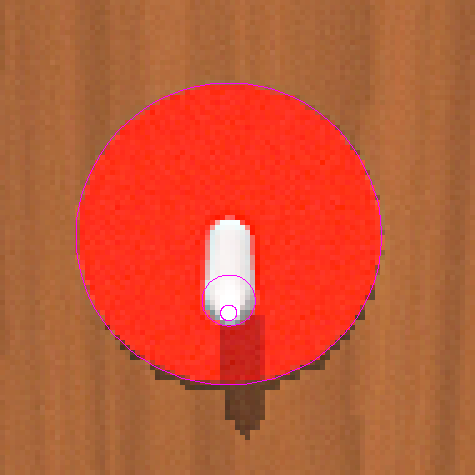

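Run:
```python
from h import *
x,y=.6384,-.2539
manip.move_to((x,y,.12),ori(0.))
manip.servo_line((x,y,.046),rate=.08)
print(manip.get_contact_force().round(2))
manip.command_gripper(.0,f_grip=40)
print('w',manip.get_width(),manip.get_position(),manip.get_contact_force().round(2))
manip.servo_line((x,y,.12),rate=.1)
print('w',manip.get_width(),manip.get_contact_force().round(2),manip.get_time())
manip.move_to((.459,.022,.16),ori(0.))
d=wsnap('w2.png');print(manip.get_time(),manip.get_position())
```

```text
[ 0.34 -0.24 -0.33]
w 0.009097162724589153 [ 0.63851174 -0.25393036  0.046103  ] [-0.6  -0.08  0.86]
w 0.009147900011607243 [ 0.67  0.66 -3.58] 6.7833
8.0917 [0.46035285 0.02140276 0.16008475]
```

View pics/w2.png

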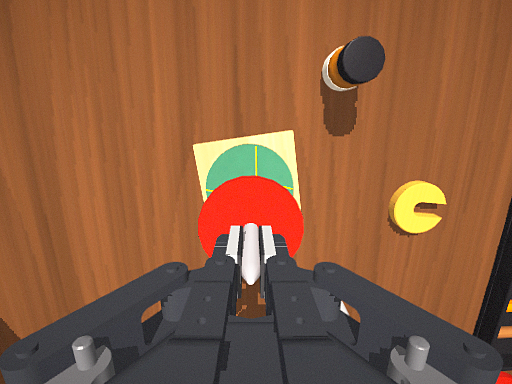

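The carrier is held upright in the jaws, with the foot at about (250,228) and the medallion arc's top at about (250,143). I'll fit the visible arc to find the centre.

Run:
```python
from h import *
from scipy.optimize import least_squares
d=wsnap('w2b.png');H,S,V=hsvm(d)
g=((H>55)&(H<100)&(S>60))
pts=[(u,np.where(g[:,u])[0][0]-.5) for u in range(215,287,2) if g[120:200,u].any()]
P=onz(d,pts,.02)[:,:2]
r=least_squares(lambda c:np.hypot(*(P-c).T)-.044,[.459,.022],loss='soft_l1',f_scale=.001);print('med wrist',r.x,np.abs(r.fun).max(),len(pts))
t=manip.get_position()
print(t, 'foot proj',proj(d,[[t[0],t[1],t[2]-.046]]))
```

```text
med wrist [0.45887609 0.02126338] 0.0007770836308943346 36
[0.46018118 0.02130044 0.15997852] foot proj [[250.45175086 224.61748351]]
```

Run:
```python
from h import *
x,y=.459,.0215
manip.servo_line((x,y,.072),rate=.08); f0=manip.get_contact_force()
z=.072
while z>.0635:
    z-=.001; manip.servo_line((x,y,z),rate=.02); f=manip.get_contact_force()-f0
    if f[2]>2.5: break
print('z',z,f.round(2))
manip.hold(.1)
manip.command_gripper(.03); manip.hold(.2)
print(manip.get_position(),manip.get_contact_force().round(2))
manip.command_gripper(.085)
manip.servo_line((x,y,.18),rate=.15)
manip.hold(.1)
d=wsnap('w3.png');H,S,V=hsvm(d)
red=(((H<8)|(H>172))&(S>170)&(V>90)).astype(np.uint8)
k,l,s,c=cv2.connectedComponentsWithStats(red)
i=1+np.argmax(s[1:,4]);print(s[i]);m=(l==i).astype(np.uint8)
cs,_=cv2.findContours(m,0,2);m[:]=0;cv2.fillPoly(m,[cv2.convexHull(max(cs,key=cv2.contourArea))],1)
b=s[i];box=(b[0]-20,b[1]-20,b[0]+b[2]+20,b[1]+b[3]+20)
F=footmodel(d,.02);X,f,t=fit(d,m,F,[x,y],box,[.003,.003]);print(X,f,t,manip.get_position(),manip.get_time())
overlay(d,F(X)+[(circ(*X,.084,.0015),1),(circ(*X,.076,.005),1)],box,'o3.png')
```

```text
z 0.06499999999999999 [-3.08 -0.85 17.14]
[0.45898281 0.02149006 0.06490619] [ 0.05 -0.52  0.7 ]
[ 220  153   65   63 2984]
[0.45878644 0.02125105] 92.0 3267.0 [0.45836175 0.02146334 0.17905095] 13.425
```

View pics/o3.png

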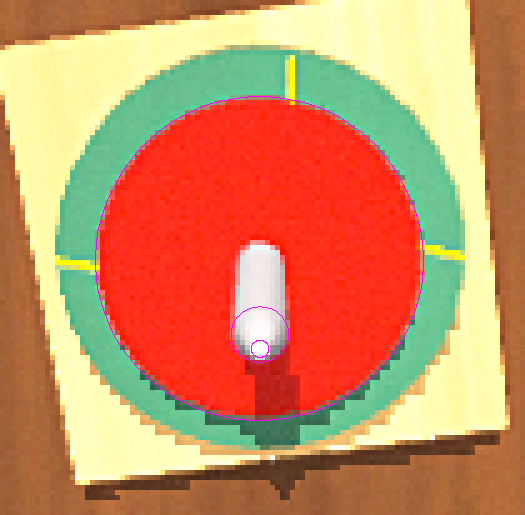

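View pics/w3.png

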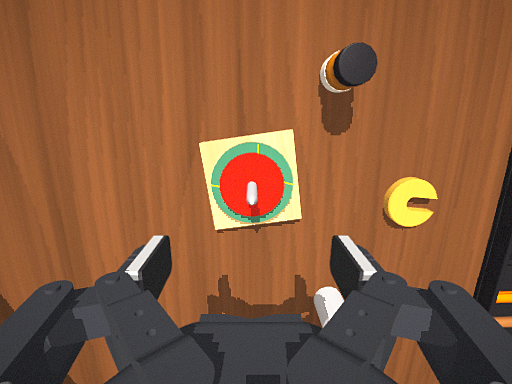

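The carrier stands upright at (.4588,.0213), centred on the medallion. Next is the steel disc.

```bash
cat >> h.py <<'E'
def look_disc(mf,R_,x0,fn,zb=0.,pad=15):
    d=wsnap(fn);m0=mf(*hsvm(d)).astype(np.uint8)
    u,v=np.round(proj(d,[[x0[0],x0[1],zb+.014]])[0]).astype(int)
    k,l,s,c=cv2.connectedComponentsWithStats(m0)
    w=l[max(v-25,0):v+26,u-25:u+26].ravel();w=w[w>0];i=np.bincount(w).argmax()
    m=l==i;b=s[i];box=(max(b[0]-pad,0),max(b[1]-pad,0),min(b[0]+b[2]+pad,512),min(b[1]+b[3]+pad,384))
    F=discmodel(d,R_,zb)
    X,f,t=fit(d,m,F,x0,box,[.004,.004,.2])
    overlay(d,F(X),box,'o_'+fn)
    print('fit',X.round(4),np.degrees(X[2]).round(1),'err',f,'of',t,'box',box);return X
STEEL=lambda H,S,V:(S<60)&(V>75)
BRASS=lambda H,S,V:(H>23)&(H<35)&(S>110)&(V>120)
COPPER=lambda H,S,V:(H>5)&(H<25)&(V>200)&(S>60)
E
python3 - <<'E'
from h import *
a=np.radians(-27)
manip.move_to((.617,.25,.16),ori(a+np.pi/2)); manip.hold(.1)
X=look_disc(STEEL,.033,[.617,.25,a],'w4.png'); print(manip.get_time(),manip.get_position())
E
```

```text
fit [ 0.6179  0.2504 -0.4525] -25.9 err 112.75 of 2662.0 box (np.int32(206), np.int32(139), np.int32(300), np.int32(232))
14.65 [0.61677301 0.24865798 0.16024236]
```

View pics/o_w4.png

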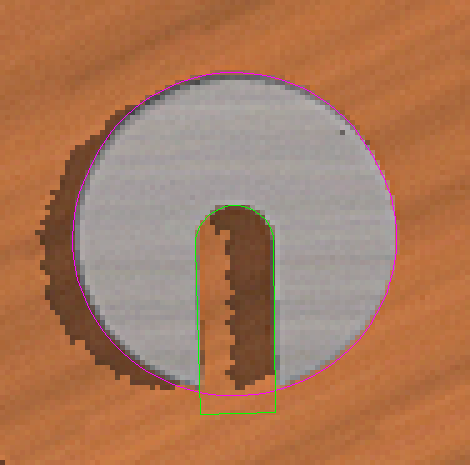

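View pics/w4.png

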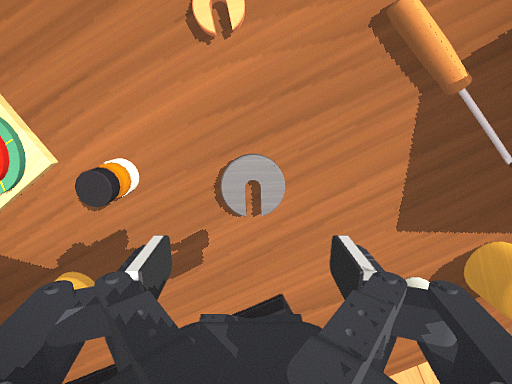

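```bash
cat >> h.py <<'E'
def pick(X,zt):
    psi=X[2]+np.pi/2
    manip.move_to((X[0],X[1],.07),ori(psi))
    manip.servo_line((X[0],X[1],zt),ori(psi),rate=.07); manip.hold(.1)
    print('at',manip.get_position().round(4),manip.get_contact_force().round(2))
    manip.command_gripper(0.,f_grip=50); manip.hold(.1)
    print('w',manip.get_width(),manip.get_contact_force().round(2),manip.get_position().round(4))
    manip.servo_line((X[0],X[1],.15),rate=.12)
    print('lifted w',manip.get_width(),manip.get_contact_force().round(2))
E
python3 - <<'E'
from h import *
X=[.6179,.2504,-.4525]
pick(X,.018)
psi=X[2]+np.pi/2
manip.move_to((.4588,.0213,.15),ori(psi));manip.servo_line((.4588,.0213,.125),ori(psi),rate=.05);manip.hold(.15)
d=wsnap('w5.png');print(manip.get_time(),manip.get_position(),proj(d,[[.4588,.0213,.084]]))
E
```

```text
at [0.6183 0.2506 0.0185] [ 0.47 -0.41  0.7 ]
w 0.06403478950244615 [-2.67 -0.7   5.58] [0.6181 0.2504 0.019 ]
lifted w 0.06373142415052885 [ 0.29  0.76 -3.75]
19.7083 [0.4590648  0.02127729 0.1252987 ] [[250.05024232 227.17642847]]
```

View pics/w5.png

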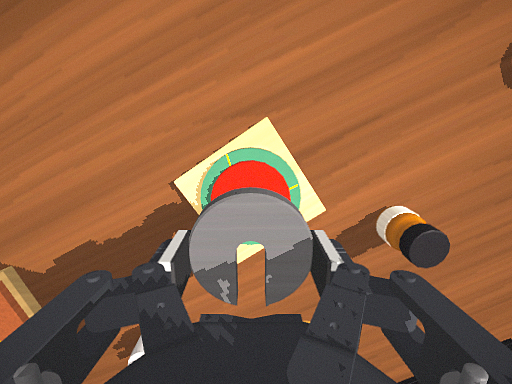

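Run:
```python
from h import *
p=manip.get_position()
X=look_disc(lambda H,S,V:(S<60)&(V>60)&(V<235),.033,[p[0],p[1],-.4525],'w5b.png',zb=p[2]-.019)
d=wsnap('w5c.png');F=discmodel(d,.033,p[2]-.019)
overlay(d,F([p[0],p[1],-.4525]),(170,170,330,330),'o5c.png',4)
```

```text
fit [ 0.4589  0.0214 -0.4437] -25.4 err 514.1875 of 9891.0 box (np.int32(172), np.int32(173), np.int32(328), np.int32(321))
```

View pics/o5c.png

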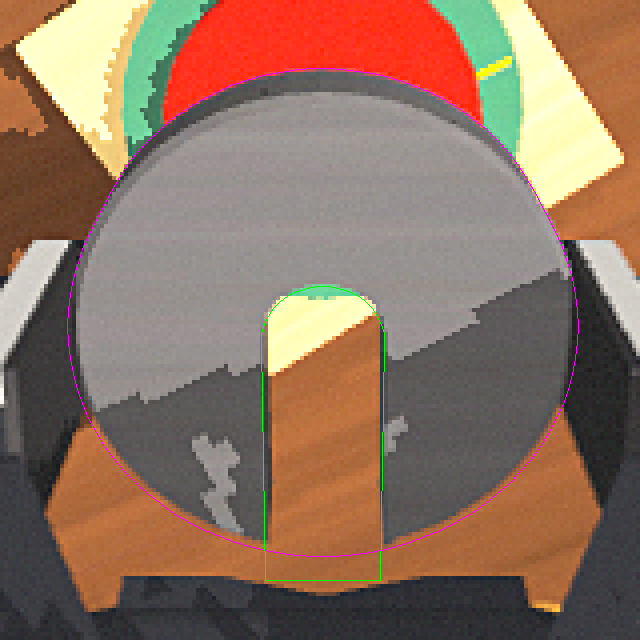

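The held disc sits level and centred to about 1 mm, so I'll lower it.

```bash
cat >> h.py <<'E'
def lower(x,y,zexp):
    manip.servo_line((x,y,zexp+.004),rate=.05);manip.hold(.1)
    f0=manip.get_contact_force();print('pre',manip.get_position().round(4),f0.round(2))
    z=zexp+.004
    while z>zexp-.003:
        z-=.0005; manip.servo_line((x,y,z),rate=.015);f=manip.get_contact_force()-f0
        if f[2]>3: break
    print('contact z',round(z,4),f.round(2))
    w=manip.get_width();manip.command_gripper(min(.085,w+.012));manip.hold(.2)
    manip.command_gripper(.085)
    print('released',manip.get_width(),manip.get_contact_force().round(2))
    manip.servo_line((x,y,.17),rate=.12);manip.hold(.1);print(manip.get_time())
E
python3 - <<'E'
from h import *
lower(.4588,.0213,.047)
X=look_disc(lambda H,S,V:(S<60)&(V>60)&(V<225),.033,[.4588,.0213,-.4525],'w6.png',zb=.028)
E
```

```text
pre [0.459  0.0213 0.0513] [ 0.13  0.53 -3.27]
contact z 0.0465 [-2.    0.07  9.82]
released 0.08487698647366944 [-0.08 -0.61 -0.3 ]
25.8
fit [ 0.4592  0.0214 -0.4416] -25.3 err 237.9375 of 3120.0 box (np.int32(202), np.int32(142), np.int32(301), np.int32(239))
```

View pics/o_w6.png

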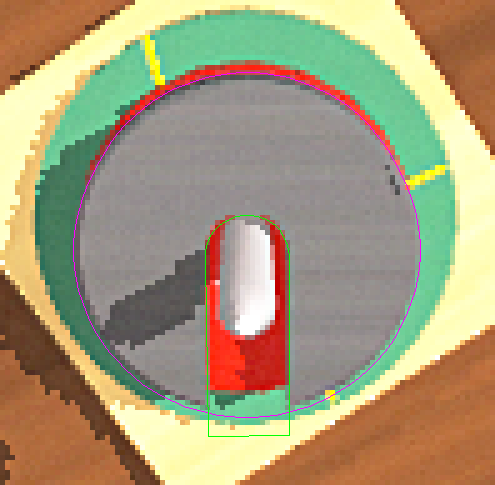

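View pics/w6.png

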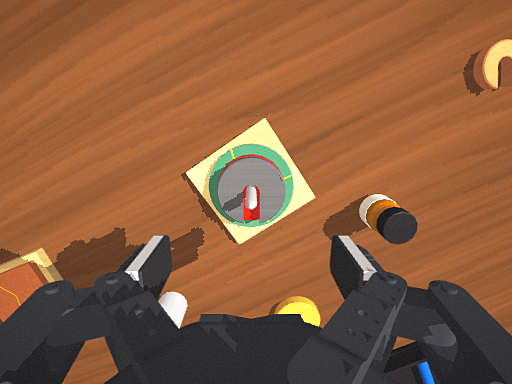

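The steel disc lies flat on the foot with the stem inside its slot. Brass is next.

Run:
```python
from h import *
a=np.radians(-3)
manip.move_to((.642,.002,.16),ori(a+np.pi/2)); manip.hold(.1)
X=look_disc(BRASS,.028,[.642,.002,a],'w7.png'); print(manip.get_time(),manip.get_position())
```

```text
fit [ 0.6408 -0.0022 -0.1041] -6.0 err 128.3125 of 1816.0 box (np.int32(204), np.int32(145), np.int32(289), np.int32(228))
26.7667 [0.64045125 0.00223867 0.16002542]
```

View pics/o_w7.png

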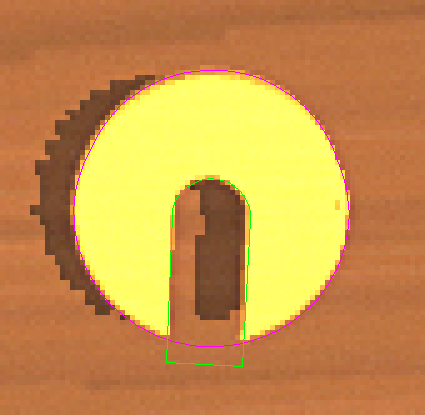

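View pics/w7.png

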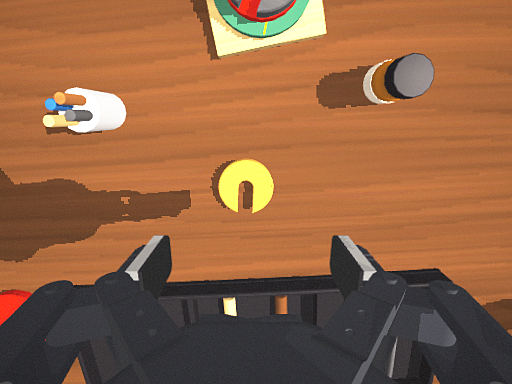

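The brass fit is good, with clear space around it. I'll pick it and align it over the stem.

Run:
```python
from h import *
X=[.6408,-.0022,-.09]
pick(X,.019)
psi=-.442
manip.move_to((.459,.0213,.165),ori(psi));manip.servo_line((.459,.0213,.14),ori(psi),rate=.06);manip.hold(.15)
p=manip.get_position();print(p,manip.get_time())
X=look_disc(BRASS,.028,[p[0],p[1],psi-np.pi/2],'w8.png',zb=p[2]-.019)
```

```text
at [ 0.6412 -0.0022  0.0194] [-0.16  0.08  0.31]
w 0.054132398906456526 [-2.45 -1.14  5.26] [ 0.6411 -0.0022  0.0199]
lifted w 0.05416189666383934 [-0.49  0.1  -3.24]
[0.45924069 0.021295   0.14022695] 32.3667
fit [ 0.4583  0.0206 -1.9969] -114.4 err 1822.875 of 5414.0 box (np.int32(184), np.int32(186), np.int32(318), np.int32(310))
```

View pics/o_w8.png

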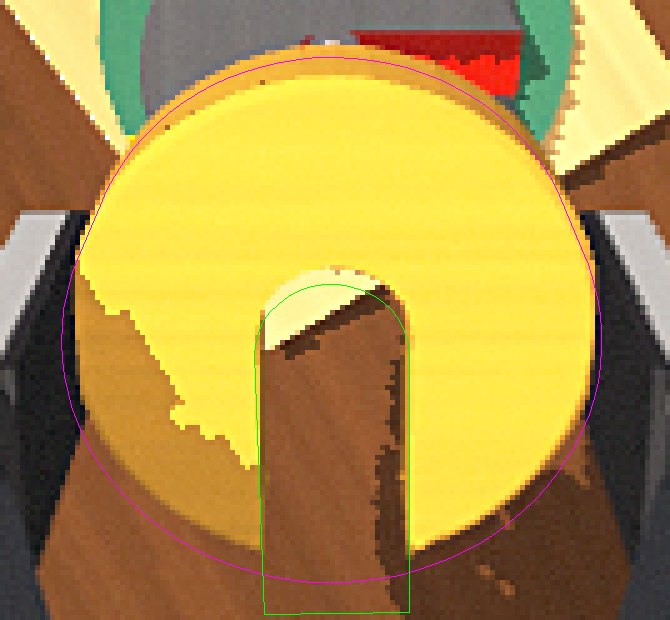

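View pics/w8.png

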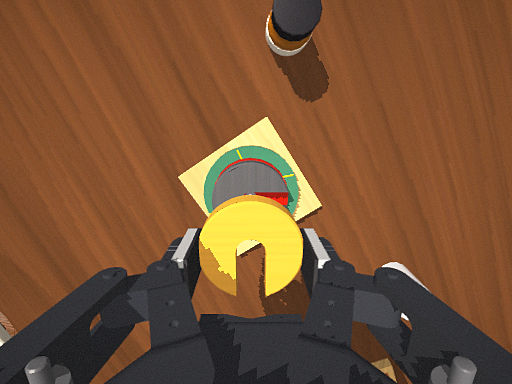

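```bash
cat >> h.py <<'E'
def tiltmodel(d,R_,c):
    # x = dx,dy,zc,yaw, tilt about disc y (jaw axis), tilt about disc x ; zc = centre
    def f(x):
        M=R.from_euler('ZYX',[x[3],x[4],x[5]]).as_matrix()
        o=np.array([x[0],x[1],x[2]])
        A=np.r_[circ(0,0,-.007,R_),circ(0,0,.007,R_)]@M.T+o
        return [(hull3(d,A),1),(slot(0,0,.007,0,R_)@M.T+o,0)]
    return f
E
python3 - <<'E'
from h import *
d=wsnap('w8b.png');p=manip.get_position();H,S,V=hsvm(d)
for uv in((200,265),(225,290),(250,195),(250,300),(250,220)): print(uv,H[uv[1],uv[0]],S[uv[1],uv[0]],V[uv[1],uv[0]])
m=((H>17)&(H<35)&(S>110)&(V>120)).astype(np.uint8);m[:190]*=1
k,l,s,c=cv2.connectedComponentsWithStats(m);i=l[220,250];m=l==i;print(s[i])
box=(180,180,322,325);F=tiltmodel(d,.028,None)
x0=[p[0],p[1],p[2]-.013,-2.0127,0,0]
x,f,t=fit(d,m,F,x0,box,[.003,.003,-.004,.1,.1,.05]);print(x.round(4),p,f,t)
overlay(d,F(x),box,'o8b.png',4)
E
```

```text
(200, 265) 17 175 141
(225, 290) 18 191 204
(250, 195) 19 178 249
(250, 300) 12 175 137
(250, 220) 27 182 255
[ 199  195  104  101 6744]
[ 0.4586  0.0209  0.1247 -1.995   0.0403  0.0111] [0.45923559 0.02129591 0.14028425] 330.75 6744.0
```

View pics/o8b.png

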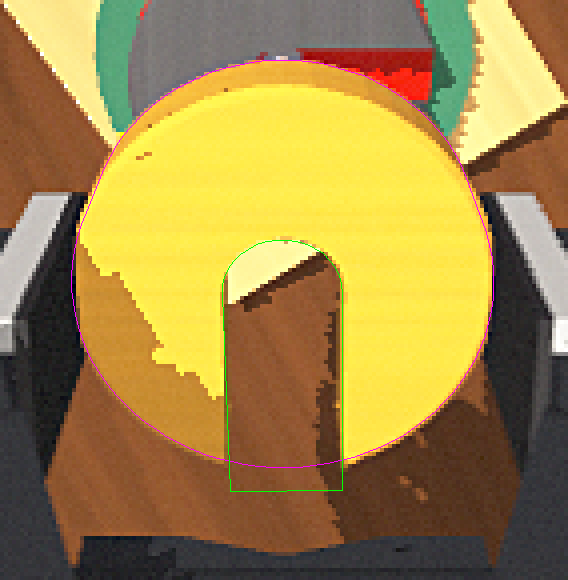

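```bash
python3 - <<'E'
from h import *
lower(.4593,.0216,.0628)
d=wsnap('w9.png');d=manip.camera('top')
cv2.imwrite('pics/top9.png',cv2.resize(cv2.cvtColor(d['image'][235:305,200:275],cv2.COLOR_RGB2BGR),None,fx=7,fy=7,interpolation=cv2.INTER_CUBIC))
snap('side','side9.png')
E
python3 -c "
import cv2;i=cv2.imread('pics/side9.png');cv2.imwrite('pics/side9c.png',cv2.resize(i[170:250,150:250],None,fx=6,fy=6,interpolation=cv2.INTER_CUBIC))"
```

```text
pre [0.4595 0.0216 0.067 ] [-0.19  0.52 -1.73]
contact z 0.0613 [-2.21 -0.92 10.28]
released 0.084775681723305 [-0.25  0.49 -0.43]
38.9
```

View pics/w9.png

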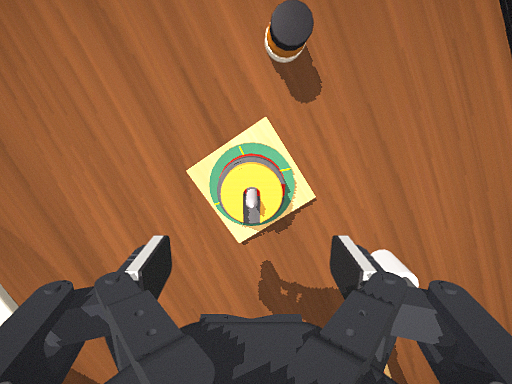

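View pics/side9c.png

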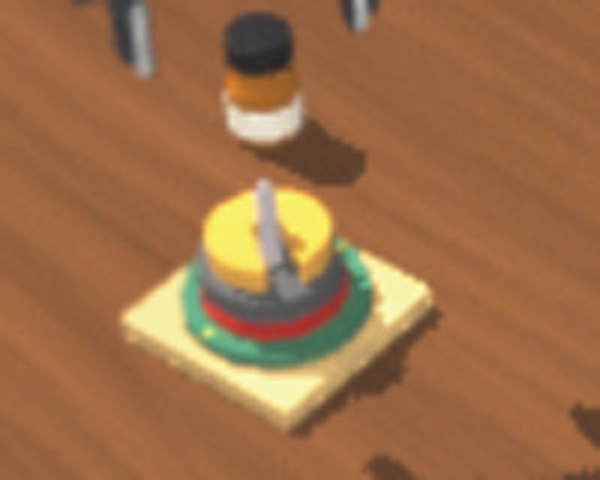

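Run:
```python
from h import *
d=manip.camera('side');box=(175,190,225,245)
x,y=.459,.0213
overlay(d,[(circ(x,y,.028,.034),1),(circ(x,y,.084,.0015),1),(circ(x,y,.076,.005),1),(circ(x,y,.056,.005),1),(circ(x,y,.056,.028),1),(circ(x,y,.042,.033),1)],box,'o9s.png',10)
d=wsnap('w9b.png');H,S,V=hsvm(d)
m=((H>17)&(H<35)&(S>110)&(V>120)).astype(np.uint8);k,l,s,c=cv2.connectedComponentsWithStats(m);i=l[180,235];print(s[i]);m=l==i
box=(200,135,310,245);F=discmodel(d,.028,.042)
X,f,t=fit(d,m,F,[x,y,-2.0],box,[.003,.003,.1]);print(X,np.degrees(X[2]),f,t)
overlay(d,F(X)+[(circ(x,y,.084,.0015),1),(circ(x,y,.076,.005),1),(circ(x,y,.056,.005),1)],box,'o9w.png',6)
```

```text
[ 220  162   62   61 2345]
[ 0.45900792  0.02210191 -1.98664448] -113.82634409464795 126.75 2345.0
```

View pics/o9s.png

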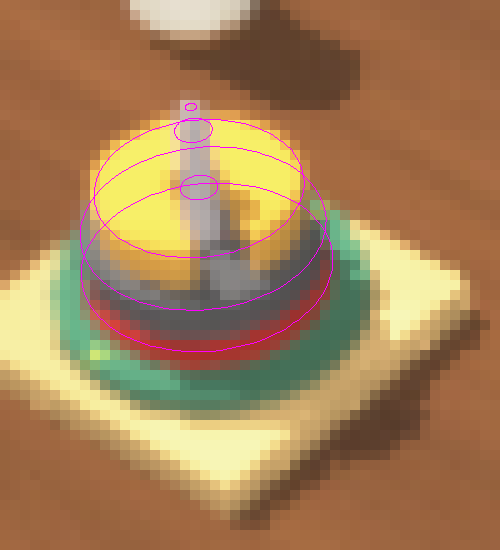

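View pics/o9w.png

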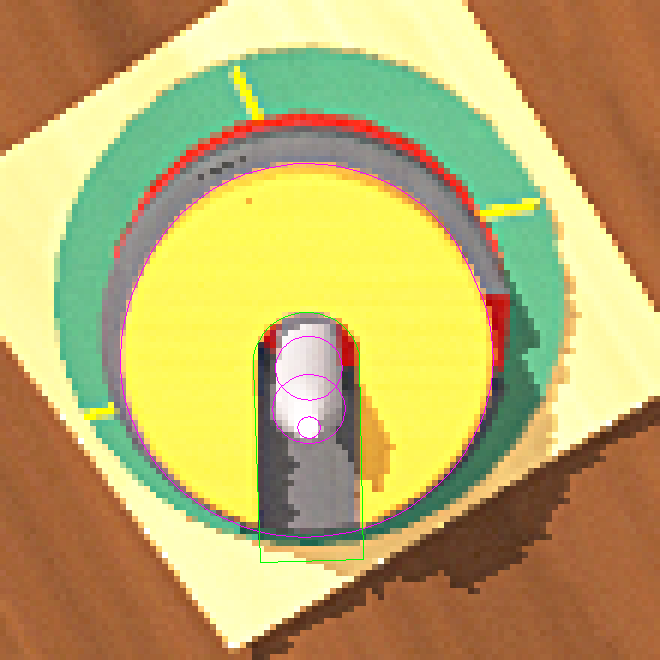

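Brass is flat, with its slot 88° from steel's and the stem upright. Copper is next.

Run:
```python
from h import *
a=np.radians(-15)
manip.move_to((.456,.296,.16),ori(a+np.pi/2)); manip.hold(.1)
X=look_disc(COPPER,.023,[.456,.296,a],'w10.png'); print(manip.get_time(),manip.get_position())
```

```text
fit [ 0.4577  0.2988 -0.2256] -12.9 err 236.8125 of 1069.0 box (np.int32(217), np.int32(148), np.int32(292), np.int32(223))
40.4167 [0.45629301 0.29497856 0.16003419]
```

View pics/o_w10.png

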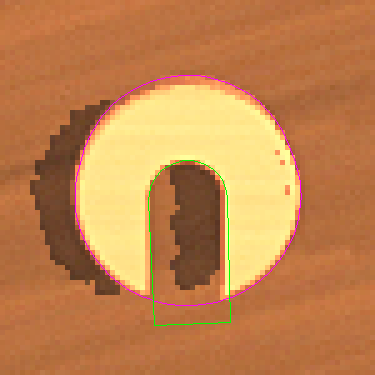

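View pics/w10.png

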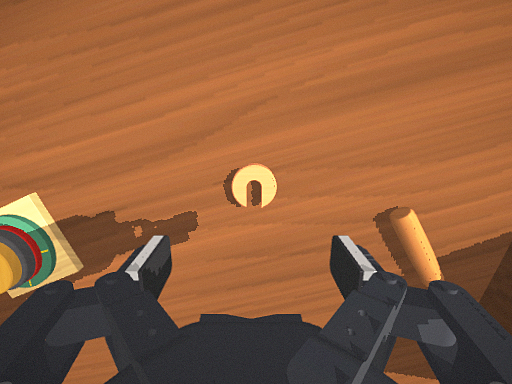

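Run:
```python
from h import *
pick([.4575,.2986,-.2256],.0205)
psi=np.radians(65)
manip.move_to((.459,.0215,.18),ori(psi));manip.servo_line((.459,.0215,.155),ori(psi),rate=.06);manip.hold(.15)
d=wsnap('w11.png');p=manip.get_position();H,S,V=hsvm(d);print(p,manip.get_time())
m=((H>3)&(H<25)&(V>130)&(S>60)).astype(np.uint8);
np.save('m.npy',m)
box=(190,180,312,310)
F=tiltmodel(d,.023,None);X=[p[0],p[1],p[2]-.0165,psi-np.pi/2,0,0]
overlay(d,F(X),box,'o11.png',5)
for uv in((250,200),(220,240),(225,270),(270,260),(250,285)): print(uv,H[uv[1],uv[0]],S[uv[1],uv[0]],V[uv[1],uv[0]])
```

```text
at [0.4578 0.2988 0.0208] [0.16 0.32 0.02]
w 0.04386642136295169 [-1.33 -0.75  6.34] [0.4576 0.2987 0.0211]
lifted w 0.043912231914880105 [-0.48  0.22 -1.46]
[0.45922202 0.02147689 0.15525825] 45.4667
(250, 200) 178 14 222
(220, 240) 22 130 255
(225, 270) 11 165 229
(270, 260) 10 161 231
(250, 285) 11 166 181
```

View pics/o11.png

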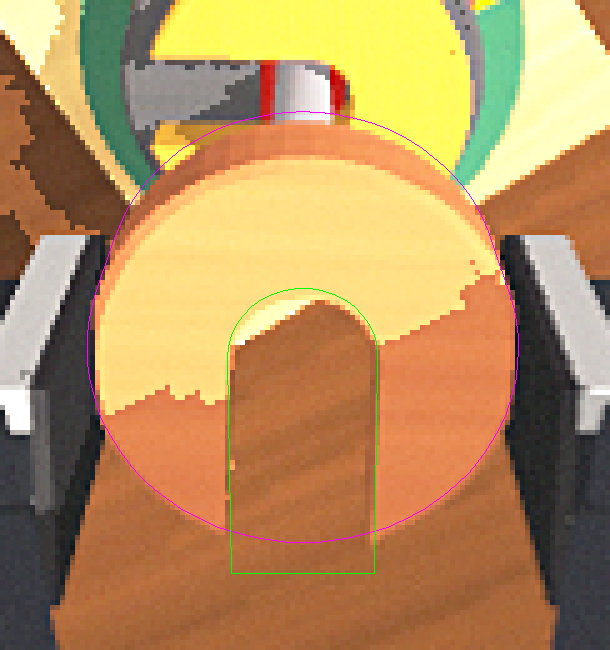

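View pics/w11.png

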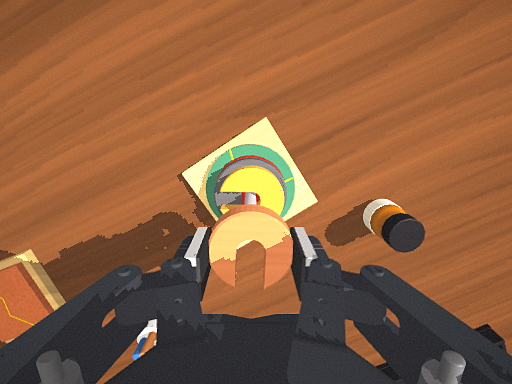

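Run:
```python
from h import *
lower(.459,.0214,.0768)
manip.servo_line((.459,.0214,.2),rate=.12);manip.hold(.1)
x,y=.459,.0213
d=wsnap('w12.png');H,S,V=hsvm(d)
F=discmodel(d,.023,.056);u,v=proj(d,[[x,y,.07]])[0].astype(int);box=(u-50,v-50,u+50,v+50)
overlay(d,F([x,y,np.radians(-25)])+[(circ(x,y,.084,.0015),1),(circ(x,y,.076,.005),1)],box,'o12.png',6)
d=snap('side','side12.png');overlay(d,[],(150,170,250,250),'side12c.png',6)
```

```text
pre [0.4592 0.0214 0.0811] [ 1.55 -0.21 -0.98]
contact z 0.0768 [-4.01  0.76  5.84]
released 0.08465412084145085 [-0.53  0.34 -0.06]
51.1083
```

View pics/o12.png

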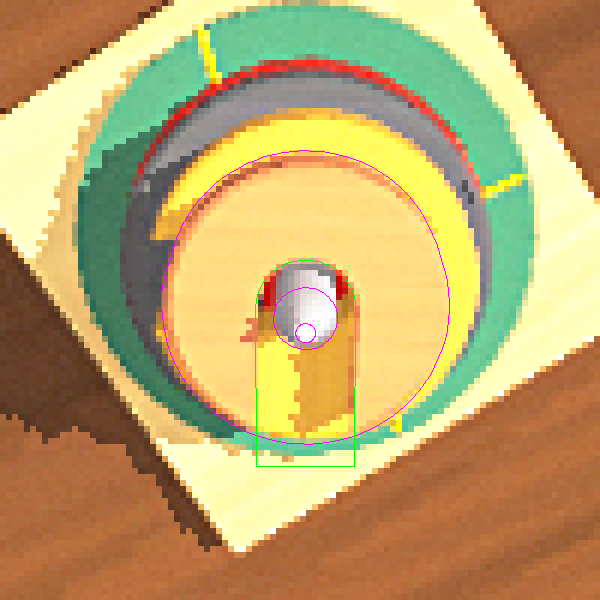

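View pics/side12c.png

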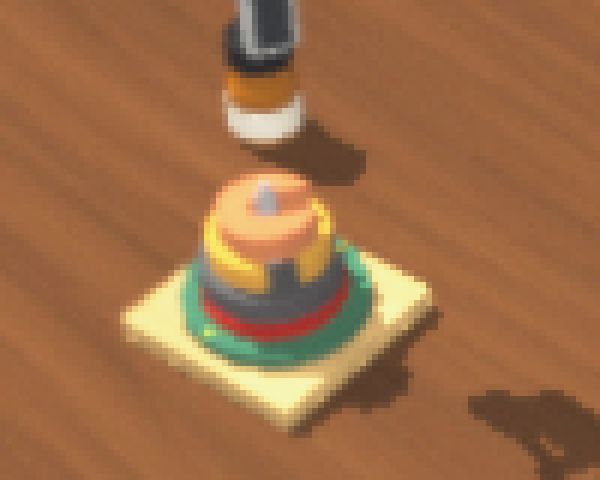

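The stack is complete: copper is flat over the brass, its slot crossed, and the stem tip shows in its middle. The jar and tin are standing and the gripper is clear. I'll hand it in.

Run:
```python
from h import *
manip.hold(.3);print(manip.get_time(),manip.get_contact_force().round(2),manip.get_width())
print(manip.sign_off())
```

```text
52.0083 [-0.44  0.79 -0.71] 0.08489596145385035
the job is handed in; nothing more can be done
None
```

The job is finished and handed in at about 52 s of the 136 s allowed. The middle-sized carrier stands on the medallion, loaded with steel, brass and copper, and everything is released.

- **Carrier:** it stands upright at about (0.459, 0.021), within about 1 mm of the medallion's centre. It touched down at about 17 N and the discs at 6–10 N, against the 60 N limit. These are wrist readings at the contact steps.
- **Discs:** by picture fit, all three are centred on the stem to about 1 mm and lie flat. The slots point at about −25° (steel), −114° (brass) and −25° (copper), so each crosses the one below at about 89°. Copper's angle comes from an overlay on the picture, not a numerical fit.
- **Surroundings:** the jar and the tin were never approached. The last side picture shows the jar standing; the tin was last seen standing while I was picking up the brass disc. At hand-in the gripper was open and clear at 0.2 m, with under about 1 N of residual force.

**Checks that disagreed:**
- The first fit of the held brass disc failed because its shaded side was left out of the mask. A refit that allowed for tilt put the disc about 2.5 mm lower in the jaws and tilted about 0.04 rad. It lay flat once placed.
- In the last picture, copper sits about 1 px (roughly 1 mm) to one side of its predicted outline, well inside the 8 mm allowed.

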